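# Find the sewing box with the steel weight and open it

### The arm

A 6-joint arm with a two-finger parallel gripper is mounted at the origin on a cart in front of the work surface, level with it; the furniture and walls round the work are solid. World frame = base frame: x ahead of the robot, y to its left, z up, the work surface at z = 0. Lengths are in m, angles in degrees, forces in N, time in s.
With the tool pointing down it reaches from about 0.325 to 0.875 m from the base axis. Payload 4.4 kg.
Tool frame: the origin (TCP) lies on the centre line of the jaws, within the pads' length; the fingertips stand 17 mm ahead of it and the grasp point (between the pads) lies 2 mm behind it; z points along the fingers, y is the line along which they close (so a half turn about z gives the same grasp; the last joint's range is limited). The gripper opens to 85 mm and grips with 20 to 120 N. Pads are 22 mm wide; open, the fingers measure 114 mm over their backs; the gripper's body (76 mm by 85 mm) begins 54 mm behind the grasp point. The pads swing forward as they close: fully open they stand 13 mm farther back than shut.
Start: joints at [-74.8, 11.837, 88.321, -0, 79.842, -8.623], TCP at [0.232, -0.526, 0.248] pointing down, gripper open.
Joint ranges: [-156.59, 156.59], [-49.26, 127.26], [12.9, 141.05], [-63.56, 243.56], [4.71, 150.69], [-161.64, 161.64]. Speed limits (degrees/s): [159.86, 159.86, 180, 180, 180, 180].

### API

Orientations are given as [roll, pitch, yaw] about the fixed x, y, z axes, in that order (R = Rz(yaw) Ry(pitch) Rx(roll)).
In Python, from rig import env, vision gives the robot as it stands (env), with the cameras (vision). Calls block until the motion is done:
- env.move_pose(position, orientation): joint-space move of the TCP to a pose.
- env.line_to(position, feed=0.15, attitude=None, guard=None): straight line of the TCP; attitude=None keeps the orientation; feed is the mean speed in m/s. With guard (N) it stops when the force on the tool has changed by that much, and returns True; else False.
- env.movej(angles): joint-space move.
- env.command_gripper(opening, newtons=None): finger opening in m; newtons is the grip in N (None keeps the last); returns when the fingers have stopped.
- env.sleep(seconds).
- env.inverse_kinematics(position, orientation): joint angles nearest the present ones, or None.
- vision.capture(name): name is "scene" or "top" or "wrist"; returns a dict with "pixels" (400x640x3 uint8, red, green, blue), "fovy" (degrees; the focal length in pixels is half the picture's height over the tangent of half this angle, whatever the lens; pixels are square), "cx", "cy" (the principal point, pixels), "k1" (the pictures are not rectified: a ray, as slopes to the right and down, at radius r is drawn at 1 + k1 r^2 times it, then the intrinsics apply), "world_from_camera" (4x4, takes a point from camera to world coordinates). Camera axes: x right, y down, z forward; pixel columns grow to the right and rows downward; lengths in m; the calibration is good to about 2 mm. A picture is of the moment at which its call begins. There is no depth.
A pose or a line that the arm cannot do raises env.MotionError and nothing moves.
- env.hand_in(): hands the job in; it is judged then, once.
Readings, each from a call of its own:
- env.current_t(): time.
- env.current_q(): joint angles.
- env.current_joint_velocities(): joint speeds.
- env.current_joint_efforts(): joint torques, N m.
- env.current_eef_pos(): TCP position.
- env.current_ee_rot(): TCP orientation.
- env.current_contact_force(): force on the tool from outside, world axes, zero at the start.
- env.current_torque(): the same for the moment, N m.
- env.current_grip_width(): finger opening in m.
- env.current_gripper_force(): force on a finger pad.
Only numpy, scipy, OpenCV 4.12 (cv2) and the standard library are available. Lean on these libraries where they do the work, as an engineer would, in place of code of your own. Each camera call takes 0.05 s, during which the arm holds its last target. There are 200 camera calls.

### The job

One of the two wooden sewing boxes holds the steel pattern weight. Lift the left box clear of the worktop and put it back down, then lift the right one, to feel which is heavier; set the heavier box, still closed, upright in the tray and let go of it. Then take it by its lid's pull, raise that end over the stop lip, slide the lid out and lay it flat, right way up, close to the box in the tray or on the worktop; the lighter box stays closed on the worktop beside the tray, and the cotton reel in the tray stays standing.

Things in the scene. Friction and masses are not known exactly. Their poses are not given: they have to be found in the camera images.
- box_left: wooden sewing box with sliding lid, on the robot's left of the tray; 120 (x) x 64 (y, the grasp) x 54 (z) mm. The boxes look alike; one holds a steel weight (in all about 0.57 kg), the other, either one, a cork (about 0.23 kg). Origin: centre of its underside; x along its length, z up; its front (-x) has the pull and first faces the robot within 0.5 rad
- box_right: wooden sewing box with sliding lid, on the robot's right of the tray; 120 (x) x 64 (y, the grasp) x 54 (z) mm. The boxes look alike; one holds a steel weight (in all about 0.57 kg), the other, either one, a cork (about 0.23 kg). Origin: centre of its underside; x along its length, z up; its front (-x) has the pull and first faces the robot within 0.5 rad
- lid_left: sliding lid of the left box, panel 108 (x) x 53 x 5 mm, 50 g. Origin: centre of the panel's underside; closed, at x 0 (+-2 mm), y 0, z 40 mm in its box's frame, same axes. A stop lip at the box's front (x -58 mm) stands 5 mm above the panel's underside, flush with its top. Two rails over the lid's last 34 mm at the rear (+x), 4 mm above it, keep it down; the cheeks beside it reach z 49 mm
- lid_right: sliding lid of the right box, panel 108 (x) x 53 x 5 mm, 50 g. Origin: centre of the panel's underside; closed, at x 0 (+-2 mm), y 0, z 40 mm in its box's frame, same axes. A stop lip at the box's front (x -58 mm) stands 5 mm above the panel's underside, flush with its top. Two rails over the lid's last 34 mm at the rear (+x), 4 mm above it, keep it down; the cheeks beside it reach z 49 mm
- pull_left (a point): centre of the top of the pull on the left lid: a wood block 12 (x) x 30 (y) mm, 28 mm high, centred 42 mm to -x of the lid's origin; its top is 33 mm above the panel's underside. Pinch it from above across the 30 mm, tips no lower than 23 mm below its top. Raised 6 to 10 mm, the lid tilts clear of the lip; drawn 40 to 60 mm along the box's -x so raised, it is free and lifts off
- pull_right (a point): centre of the top of the pull on the right lid: a wood block 12 (x) x 30 (y) mm, 28 mm high, centred 42 mm to -x of the lid's origin; its top is 33 mm above the panel's underside. Pinch it from above across the 30 mm, tips no lower than 23 mm below its top. Raised 6 to 10 mm, the lid tilts clear of the lip; drawn 40 to 60 mm along the box's -x so raised, it is free and lifts off
- tray: low cream tray between the boxes, fixed; 182 (x) x 262 (y) mm, rim 24 mm high and 6 mm thick, floor 6 mm above its underside, inside 170 x 250 mm. Origin: centre of its underside, z up; its y axis runs along its length towards the robot, its x axis to the robot's left (within 0.1 rad). Apart from the reel it is empty
- reel_cream: cotton reel with cream thread, 30 mm across, 38 mm high, standing in the tray's far left corner, about 105 mm from the tray's centre along its length and 65 mm to the left. Origin: centre of its underside

How it is judged:
By the outcome, as a careful person would: the job done as asked, in the order asked, and still so for the second after the job is handed in, with the robot touching nothing.
It also fails if it takes over 72 s, if anything falls off the work surface, if the arm or the gripper's body presses on something with over 40 N, if the wrist force passes 120 N, or if a joint passes its speed limit or range.

## Working session

There is one attempt and no reset: what is moved stays moved. The work goes in short steps, each a Python script; the robot and the scene stay as the last script left them, time stands still between calls to the robot, and variables do not carry over. Pictures are saved under pics/ and viewed, at most 10 in all, crops included, and the job is handed in when it is done.

```bash
ls; mkdir -p pics; python3 - <<'E'
from rig import env, vision
import cv2, numpy as np
for n in ("top","scene"):
    c=vision.capture(n); cv2.imwrite(f"pics/{n}0.png",c["pixels"][:,:,::-1]); np.savez(f"{n}0.npz",**c)
    print(n,c["fovy"],c["cx"],c["cy"],c["k1"],np.round(c["world_from_camera"],3).tolist())
print(env.current_t(),env.current_ee_rot(),env.current_contact_force())
E
```

```text
pics
rig.py
top 49.21576835812173 318.5291446742002 197.24319229907059 -0.12414397267461301 [[-0.037, -0.895, 0.444, 0.106], [-0.999, 0.03, -0.024, 0.111], [0.008, -0.444, -0.896, 1.0], [0.0, 0.0, 0.0, 1.0]]
scene 47.513440081944026 322.73516707675253 203.77721483011095 -0.03589199197254004 [[0.863, -0.369, 0.345, 0.193], [-0.505, -0.623, 0.597, -0.561], [-0.006, -0.69, -0.724, 0.815], [0.0, 0.0, 0.0, 1.0]]
0.1 [-1.79879512e+02 -1.81106378e-02  2.38241674e+01] [ 0.05016195 -0.24237808  0.97163471]
```

View pics/top0.png

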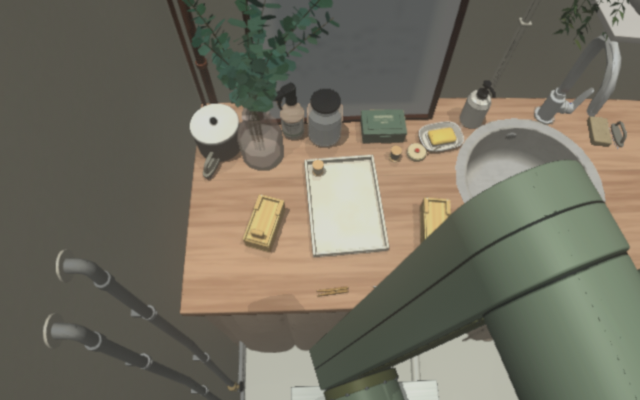

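View pics/scene0.png

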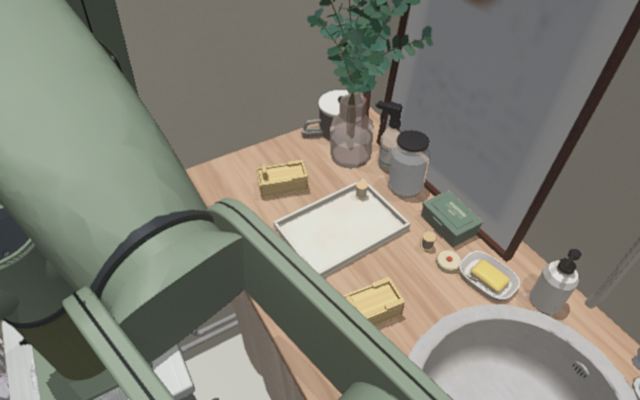

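The top view shows the left box near (265,222), the tray centred near (346,205), the reel at (318,168), and the right box at (436,215), partly behind the arm. The scene view shows the boxes at (283,178) and (375,302). I'll cast these to the plane and bring the wrist camera over.

```bash
cat > h.py <<'E'
from rig import env, vision
import cv2, numpy as np
def K(c):
    f=200/np.tan(np.radians(c["fovy"])/2); return np.array([[f,0,c["cx"]],[0,f,c["cy"]],[0,0,1.]])
def rays(c,uv):
    d=(np.atleast_2d(uv).astype(float)-[c["cx"],c["cy"]])/K(c)[0,0]
    s=d.copy()
    for _ in range(20): s=d/(1+c["k1"]*(s**2).sum(1,keepdims=True))
    T=np.array(c["world_from_camera"]); r=np.c_[s,np.ones(len(s))]@T[:3,:3].T
    return T[:3,3],r
def cast(c,uv,z):
    o,r=rays(c,uv); return o+r*((z-o[2])/r[:,2:])
def proj(c,P):
    T=np.array(c["world_from_camera"]); p=(np.atleast_2d(P)-T[:3,3])@T[:3,:3]; s=p[:,:2]/p[:,2:]
    return s*(1+c["k1"]*(s**2).sum(1,keepdims=True))*K(c)[0,0]+[c["cx"],c["cy"]]
def tri(obs):  # [(c,uv)...] -> point, residual
    A=np.zeros((3,3));b=np.zeros(3);L=[]
    for c,uv in obs:
        o,r=rays(c,uv); r=r[0]/np.linalg.norm(r[0]); M=np.eye(3)-np.outer(r,r); A+=M;b+=M@o; L.append((M,o))
    x=np.linalg.solve(A,b); return x,[np.linalg.norm(M@(x-o)) for M,o in L]
def snap(n,tag):
    c=vision.capture(n); np.savez(f"{tag}.npz",**c); cv2.imwrite(f"pics/{tag}.png",c["pixels"][:,:,::-1]); return c
def load(tag): return {k:(v if v.ndim else float(v)) for k,v in np.load(f"{tag}.npz").items()}
E
python3 - <<'E'
from h import *
t=load("top0")
print(cast(t,[(265,222),(346,205),(436,215)],.04).round(3))
print(cast(t,[(306,159),(374,157),(387,248),(313,254),(318,178)],.015).round(3))
P=[.45,.0,.38]
for yaw in (0,90,-90,180): print(yaw,env.inverse_kinematics(P,[180,0,yaw]))
w=vision.capture("wrist"); T=w["world_from_camera"]; print(w["fovy"],np.round(T,3), env.current_eef_pos())
E
```

```text
[[ 0.52   0.216  0.04 ]
 [ 0.558  0.019  0.04 ]
 [ 0.524 -0.199  0.04 ]]
[[ 0.708  0.114  0.015]
 [ 0.708 -0.067  0.015]
 [ 0.453 -0.074  0.015]
 [ 0.444  0.103  0.015]
 [ 0.649  0.084  0.015]]
0 [-1.10435786e+01 -8.06313542e+00  9.35166793e+01 -2.54444375e-14
  9.45464561e+01  7.89564214e+01]
90 [-11.04357857  -8.06313542  93.51667933   0.          94.54645609
 -11.04357857]
-90 None
180 [ -11.04357857   -8.06313542   93.51667933    0.           94.54645609
 -101.04357857]
65.25726846067487 [[ 0.404 -0.866 -0.297  0.309]
 [-0.915 -0.383 -0.128 -0.491]
 [-0.003  0.323 -0.946  0.373]
 [ 0.     0.     0.     1.   ]] [ 0.2321021  -0.52546136  0.2473479 ]
```

```bash
python3 - <<'E'
from h import *
P=[("r1",(.53,-.24,.26)),("r2",(.47,-.17,.26)),("m1",(.52,-.02,.33)),("m2",(.52,.06,.33)),("l1",(.47,.18,.26)),("l2",(.53,.25,.26))]
for i,(n,p) in enumerate(P):
    env.move_pose(p,[180,0,180]); print(n,env.current_t(),env.current_eef_pos().round(3)); snap("wrist",n)
snap("top","top1")
ims=[cv2.imread(f"pics/{n}.png") for n in ("r1","r2","l1","l2")]
m=np.vstack([np.hstack(ims[:2]),np.hstack(ims[2:])]); cv2.imwrite("pics/mosaic.png",cv2.resize(m,(800,500),interpolation=cv2.INTER_AREA))
E
```

```text
r1 1.8833 [ 0.53  -0.241  0.26 ]
r2 2.3917 [ 0.47 -0.17  0.26]
m1 3.1667 [ 0.52  -0.021  0.329]
m2 3.6333 [0.52  0.059 0.329]
l1 4.325 [0.471 0.179 0.261]
l2 4.8333 [0.532 0.249 0.261]
```

View pics/mosaic.png

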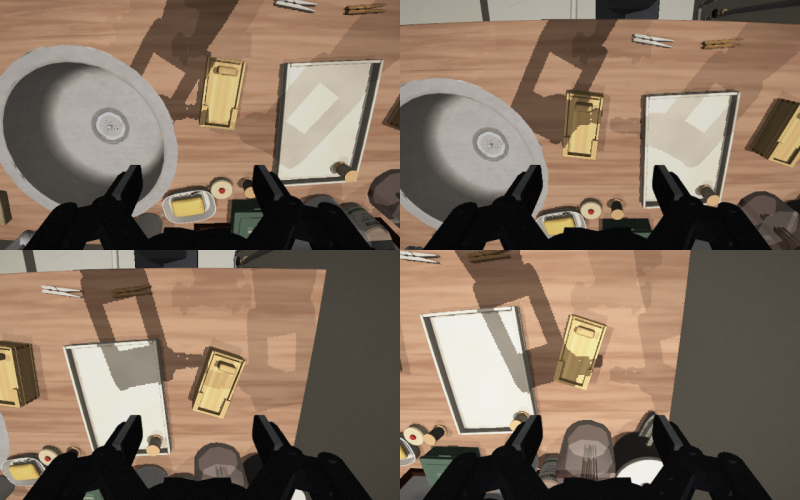

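View pics/m1.png

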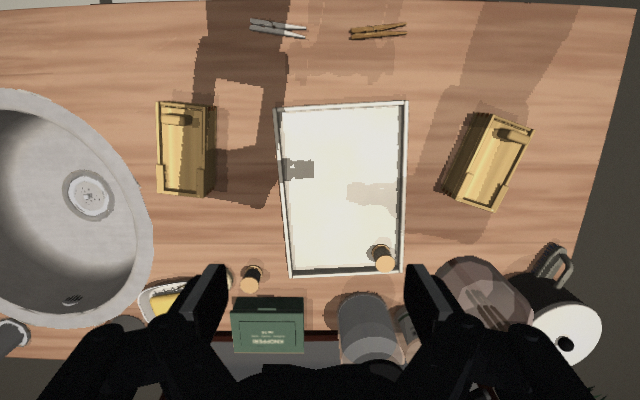

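The mosaic shows each box from two wrist views, pull towards the robot: right box near (220,92) and (582,123), left box near (218,380) and (580,350) in mosaic pixels. In m1 (full frame) the tray spans (277,105)–(407,275), and the reel top is at (384,262). Next I'll segment the boxes and look at enlarged crops.

```bash
python3 - <<'E'
from h import *
cen={"r1":(355,148),"r2":(292,197),"l1":(350,208),"l2":(288,162)}
out=[]
for n,(u,v) in cen.items():
    im=cv2.imread(f"pics/{n}.png"); hsv=cv2.cvtColor(im,cv2.COLOR_BGR2HSV)
    m=cv2.inRange(hsv,(19,75,30),(32,255,255)); m=cv2.morphologyEx(m,cv2.MORPH_CLOSE,np.ones((5,5)))
    k,lab,st,c=cv2.connectedComponentsWithStats(m); 
    i=min(range(1,k),key=lambda i:np.hypot(*(c[i]-(u,v))) if st[i,4]>500 else 1e9)
    cnt=max(cv2.findContours((lab==i).astype(np.uint8),0,1)[0],key=cv2.contourArea)
    h=cv2.convexHull(cnt); pl=cv2.approxPolyDP(h,2.5,True)[:,0]
    print(n,st[i].tolist(),pl.tolist(), hsv[v,u])
    x,y=u-62,v-62; cr=cv2.resize(im[y:y+125,x:x+125],(400,300*400//300),interpolation=cv2.INTER_CUBIC)
    cv2.polylines(cr,[((pl-[x,y])*3.2+1.6).astype(int).reshape(-1,1,2)],True,(255,0,0),1)
    cv2.putText(cr,f"{n} {x},{y} x3.2",(5,15),0,.5,(0,0,255)); out.append(cr[:, :])
m=np.vstack([np.hstack(out[:2]),np.hstack(out[2:])]); cv2.imwrite("pics/crops.png",cv2.resize(m,(600,600),interpolation=cv2.INTER_AREA))
E
```

```text
r1 [319, 92, 74, 116, 6625] [[335, 92], [392, 99], [373, 207], [319, 201], [330, 100]] [ 22 105 216]
r2 [260, 144, 65, 111, 5735] [[273, 144], [323, 152], [312, 254], [260, 249], [267, 150]] [ 18 124 127]
l1 [308, 156, 85, 114, 5803] [[392, 179], [356, 269], [308, 255], [311, 230], [333, 166], [341, 156], [379, 168]] [ 19 112 212]
l2 [245, 104, 86, 120, 6246] [[274, 104], [330, 123], [298, 223], [245, 207]] [ 24  84 243]
```

View pics/crops.png

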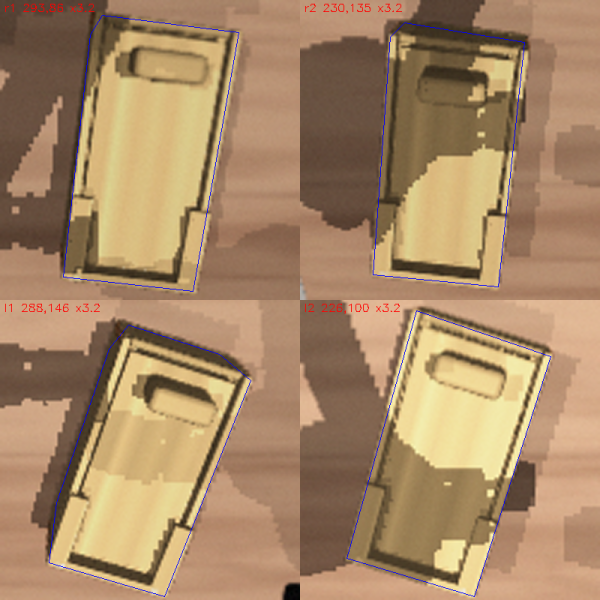

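The crops show clean outlines: the rear rail corners at the lower edge of each box, the pull at the upper (robot) end, and both boxes closed. I'll triangulate the rear corners, front corner and pull from each pair.

```bash
python3 - <<'E'
from h import *
V={n:load(n) for n in ("r1","r2","l1","l2","m1","m2")}
obs={"L":("l1","l2",{"rearL":((308.8,255.6),(245.6,207.5)),"rearR":((356.8,269.7),(298.9,223.7)),"front":((391.8,179.7),(330.2,123)),"pull":((363.8,189.3),(296.8,130.4))}),
"R":("r1","r2",{"rearL":((320,201),(260.8,250)),"rearR":((373.4,207.3),(312.4,254.6)),"front":((391.8,99.8),(323.2,153.9)),"pull":((363.5,113.8),(293.5,173))})}
for s,(a,b,d) in obs.items():
    p={}
    for k,(u,v) in d.items():
        x,r=tri([(V[a],u),(V[b],v)]); p[k]=x; print(s,k,x.round(4),np.round(r,4))
    mid=lambda z:None
    w=p["rearL"]-p["rearR"]; l=p["front"]-p["rearR"]
    print(" width",np.linalg.norm(w[:2]),"len",np.linalg.norm(l[:2]),"yaw from width",np.degrees(np.arctan2(w[0],-w[1])),"from side",np.degrees(np.arctan2(-l[1],-l[0])))
    r=(p["rearL"]+p["rearR"])/2; print(" yaw rear->pull",np.degrees(np.arctan2(*(r-p["pull"])[[1,0]])), np.linalg.norm((r-p["pull"])[:2]))
# tray
for n in ("m1","m2"):
    c=V[n]; im=c["pixels"][:,:,::-1].copy(); hsv=cv2.cvtColor(im,cv2.COLOR_BGR2HSV)
    m=cv2.inRange(hsv,(0,0,110),(180,60,255)); m=cv2.morphologyEx(m,cv2.MORPH_CLOSE,np.ones((7,7)))
    k,lab,st,ce=cv2.connectedComponentsWithStats(m); u0,v0=proj(c,[.58,.02,.006])[0]; i=lab[int(v0),int(u0)]
    cnt=max(cv2.findContours((lab==i).astype(np.uint8),0,1)[0],key=cv2.contourArea)
    pl=cv2.approxPolyDP(cv2.convexHull(cnt),4,True)[:,0]; print(n,i,st[i].tolist(),pl.tolist())
    W=cast(c,pl,.024); print(W.round(3).tolist())
    (cx,cy),(w,h),a=cv2.minAreaRect(cast(c,cnt[:,0],.024)[:,:2].astype(np.float32)); print(" rect",cx,cy,w,h,a)
x,r=tri([(V["m1"],(384,263)),]) if 0 else (None,None)
print("reel m1",cast(V["m1"],(384,263),.038))
E
```

```text
L rearL [0.567  0.1716 0.058 ] [0. 0.]
L rearR [0.5896 0.2304 0.052 ] [0.0004 0.0004]
L front [0.4762 0.2652 0.0496] [0.0006 0.0006]
L pull [0.4816 0.2311 0.0692] [0.0005 0.0005]
 width 0.06300205392914018 len 0.1186347278423613 yaw from width -21.044810832213948 from side -17.035454975078245
 yaw rear->pull -17.303754801712163 0.10127393899753796
R rearL [ 0.5578 -0.2342  0.0569] [0.0007 0.0007]
R rearR [ 0.5673 -0.1733  0.051 ] [0.0004 0.0004]
R front [ 0.4489 -0.1597  0.0406] [0.0015 0.0015]
R pull [ 0.463  -0.1922  0.0675] [0.0001 0.0001]
 width 0.061647100609592095 len 0.11921086550768528 yaw from width -8.858498670246531 from side -6.529447035431256
 yaw rear->pull -6.617153062449292 0.10024445503996836
m1 5 [272, 100, 137, 179, 21162] [[407, 100], [402, 272], [289, 278], [272, 109]]
[[0.441, 0.101, 0.024], [0.701, 0.117, 0.024], [0.711, -0.062, 0.024], [0.453, -0.078, 0.024]]
 rect 0.5759303569793701 0.019937507808208466 0.262384295463562 0.18165436387062073 3.2782318592071533
m2 5 [213, 100, 139, 179, 20881] [[346, 100], [351, 272], [239, 278], [213, 109]]
[[0.441, 0.1, 0.024], [0.7, 0.116, 0.024], [0.711, -0.062, 0.024], [0.451, -0.076, 0.024]]
 rect 0.5759255886077881 0.019689634442329407 0.2619525194168091 0.18157228827476501 3.2351298332214355
reel m1 [[0.67639855 0.08378082 0.038     ]]
```

Triangulation puts the rail tops at about 54 mm, the cheeks at about 49 mm and the pull tops at about 68–69 mm (text: 73 mm). The tray is centred at (0.576, 0.020) with a yaw of 3.4°. Next I'll weigh left, then right.

```bash
cat >> h.py <<'E'
def boxpose(a,b,d):
    A,B=load(a),load(b); q={k:(cast(A,u,z)[0]+cast(B,v,z)[0])[:2]/2 for k,(u,v,z) in d.items()}
    rear=(q["rearL"]+q["rearR"])/2
    s=q["rearR"]-q["front"]; w=q["rearR"]-q["rearL"]; p=rear-q["pull"]
    yaw=np.mean([np.arctan2(s[1],s[0]),np.arctan2(p[1],p[0]),np.arctan2(-w[0],w[1])])
    print("yaws",np.degrees([np.arctan2(s[1],s[0]),np.arctan2(p[1],p[0]),np.arctan2(-w[0],w[1])]).round(1),np.linalg.norm(w),np.linalg.norm(s))
    return rear-.06*np.array([np.cos(yaw),np.sin(yaw)]),np.degrees(yaw)
L=lambda:boxpose("l1","l2",{"rearL":((308.8,255.6),(245.6,207.5),.054),"rearR":((356.8,269.7),(298.9,223.7),.054),"front":((391.8,179.7),(330.2,123),.049),"pull":((363.8,189.3),(296.8,130.4),.073)})
R=lambda:boxpose("r1","r2",{"rearL":((320,201),(260.8,250),.054),"rearR":((373.4,207.3),(312.4,254.6),.054),"front":((391.8,99.8),(323.2,153.9),.045),"pull":((363.5,113.8),(293.5,173),.073)})
def fz(n=15):
    f=[]
    for _ in range(n): f.append(env.current_contact_force()[2]); env.sleep(.02)
    return round(float(np.mean(f)),2)
def lift_weigh(c,yaw,z=.032):
    env.move_pose([*c,.14],[180,0,180+yaw]); env.command_gripper(.085,45)
    env.line_to([*c,z],.12); env.command_gripper(.05,45); w=env.current_grip_width(); f0=None
    env.line_to([*c,z+.06],.12); env.sleep(.3); f1=fz(); print("grip",round(w,4),"held fz",f1,"t",env.current_t()); return f1
E
python3 - <<'E'
from h import *
c,y=L(); print(c,y); c2,y2=R(); print(c2,y2)
env.move_pose([*c,.14],[180,0,180+y]); env.sleep(.2); print("empty",fz())
lift_weigh(c,y)
snap("scene","liftL")
print("touch",env.line_to([*c,.029],.06,guard=5),env.current_eef_pos())
env.command_gripper(.085); env.line_to([*c,.14],.15); print("empty",fz())
env.move_pose([*c2,.16],[180,0,180+y2])
lift_weigh(c2,y2); snap("scene","liftR")
E
```

```text
yaws [-17.3 -17.2 -18.4] 0.06245427599106314 0.11759192206009955
[0.52154996 0.21888815] -17.62847813126556
yaws [-6.5 -6.6 -6.4] 0.06129183817147465 0.11830133446785492
[ 0.50295384 -0.19721187] -6.502562611363316
empty 0.21
grip 0.0635 held fz -2.35 t 8.9917
touch True [0.52078949 0.21863299 0.03321077]
empty 0.01
grip 0.0631 held fz -5.47 t 16.0
```

```bash
python3 -c "
import cv2,numpy as np
a=cv2.imread('pics/liftL.png');b=cv2.imread('pics/liftR.png')
cv2.imwrite('pics/lifts.png',cv2.resize(np.hstack([a[60:400,180:520],b[60:400,180:520]]),(800,400)))"
```

```text
(no output)
```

View pics/lifts.png

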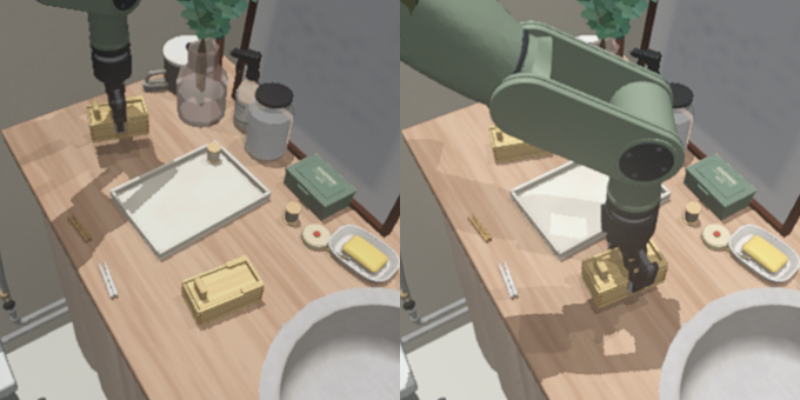

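The lift pictures show both boxes clear of the worktop. The left felt about 2.4 N (0.24 kg) and the right about 5.5 N (0.56 kg), so the right box is the heavy one. It goes into the right half of the tray, and the lid will go on the left.

```bash
cat >> h.py <<'E'
TY=3.4; TC=np.array([.576,.020])
def tray(f,l):
    a=np.radians(TY); return TC+f*np.array([np.cos(a),np.sin(a)])+l*np.array([-np.sin(a),np.cos(a)])
E
python3 - <<'E'
from h import *
p=env.current_eef_pos(); env.line_to([p[0],p[1],.12],.15)
b=tray(.02,-.027); at=[180,0,180+TY]; print(b)
env.line_to([*b,.12],.15,attitude=at); env.sleep(.2)
env.line_to([*b,.05],.12); print("touch",env.line_to([*b,.034],.03,guard=5),env.current_eef_pos())
env.command_gripper(.074); env.sleep(.2); env.line_to([*b,.14],.12)
env.command_gripper(.06)
for n,q in (("p1",tray(-.02,-.06)),("p2",tray(-.02,.04))):
    env.move_pose([*q,.22],at); snap("wrist",n)
print(env.current_t())
ims=[cv2.imread(f"pics/{n}.png") for n in ("p1","p2")]
cv2.imwrite("pics/pp.png",np.hstack([i[40:340,120:520] for i in ims]))
E
```

```text
[ 0.59756607 -0.00576635]
touch True [ 0.59830247 -0.00585906  0.0392213 ]
22.1417
```

View pics/pp.png

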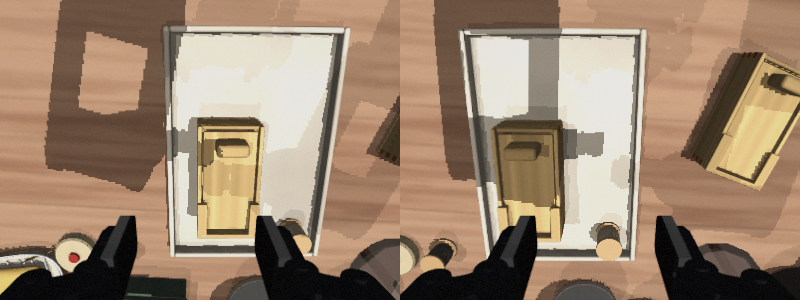

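The heavy box is upright in the tray with its lid closed, and the reel is standing at (608,240). The pull top is near (233,148) and (523,150) in the picture. I'll check it by triangulation.

```bash
python3 - <<'E'
from h import *
a,b=load("p1"),load("p2")
x,r=tri([(a,(353,188)),(b,(243,190))]); print(x.round(4),np.round(r,4))
e=[*tray(.02-.042,-.027),.079]; print("expected",np.round(e,4),proj(a,e),proj(b,e))
out=[]
for c,(u,v) in ((a,(353,190)),(b,(243,192))):
    im=c["pixels"][v-50:v+110,u-50:u+50,::-1]; im=cv2.resize(np.ascontiguousarray(im),(375,600),interpolation=cv2.INTER_CUBIC)
    q=(proj(c,e)[0]-[u-50,v-50])*3.75; cv2.circle(im,tuple(int(t) for t in q),4,(0,0,255),1); out.append(im)
cv2.imwrite("pics/pz.png",np.hstack(out))
E
```

```text
[ 0.556  -0.0059  0.0675] [0.0005 0.0005]
expected [ 0.5556 -0.0083  0.079 ] [[351.86944325 190.51089583]] [[237.52945858 193.68995035]]
```

View pics/pz.png

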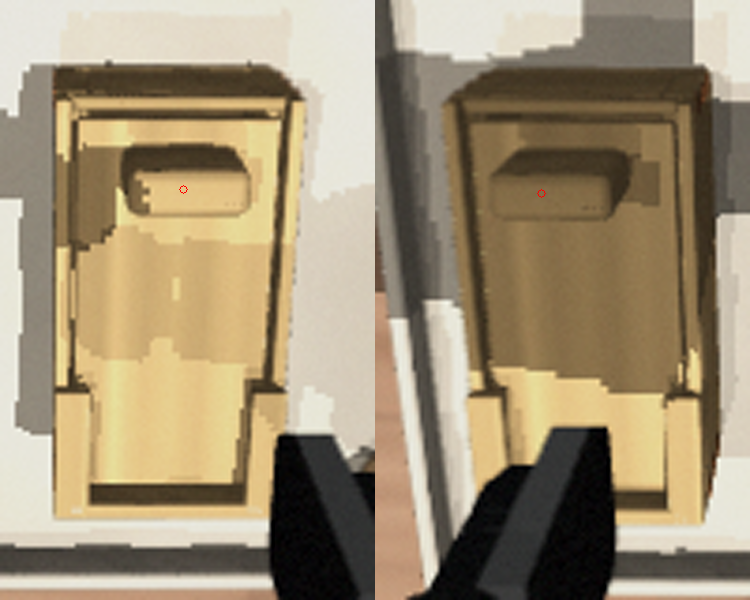

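Zoomed, the pull's top face is centred at (192,193) and (551,198), about 2 mm to the robot's left of the expected point. Now the lid: pinch, tilt about its rear edge, draw, lift and level.

```bash
cat > lid.py <<'E'
from h import *
from scipy.spatial.transform import Rotation as Ro
a,b=load("p1"),load("p2")
x,r=tri([(a,(354.2,191.5)),(b,(239.9,194.8))]); print("pull",x.round(4),np.round(r,4))
P=(x[:2]+tray(-.022,-.027))/2; u=tray(1,0)-tray(0,0); v=tray(0,1)-tray(0,0); Z=.075
at=lambda th:(Ro.from_rotvec(np.radians(th)*np.array([*v,0]))*Ro.from_euler("xyz",[180,0,180+TY],degrees=True)).as_euler("xyz",degrees=True)
def tilt(th,draw=0,up=0):
    t=np.radians(th); X,H=-.096,Z-.046
    f=np.cos(t)*X+np.sin(t)*H+.096-draw; z=.046-np.sin(t)*X+np.cos(t)*H+up
    return [*(P+f*u),z],at(th)
rep=lambda s:print(s,env.current_t(),env.current_eef_pos().round(4),env.current_grip_width().__round__(4),env.current_contact_force().round(1))
env.move_pose([*P,.14],at(0)); env.command_gripper(.05,45); env.line_to([*P,Z],.1); rep("down")
env.command_gripper(.02,45); rep("gripped")
for th in (2.5,5.2): p,o=tilt(th); env.line_to(p,.03,attitude=o)
rep("tilted")
p,o=tilt(5.2,.03); env.line_to(p,.05,attitude=o); rep("d30")
p,o=tilt(5.2,.060,.009); env.line_to(p,.05,attitude=o); rep("d60")
p[2]+=.05; env.line_to(p,.1,attitude=at(0)); rep("up")
snap("wrist","lidup"); snap("scene","lidup_s")
E
python3 lid.py; python3 -c "
import cv2,numpy as np
a=cv2.imread('pics/lidup.png');b=cv2.imread('pics/lidup_s.png')
cv2.imwrite('pics/lu.png',np.hstack([a[0:400,120:520],cv2.resize(b[130:330,230:430],(400,400))]))"
```

```text
pull [ 0.5564 -0.0061  0.0792] [0. 0.]
down 23.7 [ 0.5566 -0.0072  0.0754] 0.05 [ 0.7 -0.4  0.9]
gripped 24.0083 [ 0.5571 -0.0074  0.0762] 0.0291 [0.5 0.3 3.4]
tilted 24.6167 [ 0.5595 -0.007   0.0835] 0.0288 [ 1.3 -0.5  1.9]
d30 25.3667 [ 0.5282 -0.0087  0.0835] 0.0289 [-1.2 -0.1  3. ]
d60 26.1417 [ 0.4993 -0.0106  0.0928] 0.029 [ 0.2  0.6 -0.2]
up 26.7917 [ 0.499  -0.0106  0.1424] 0.029 [-0.3 -0.8 -1. ]
```

View pics/lu.png

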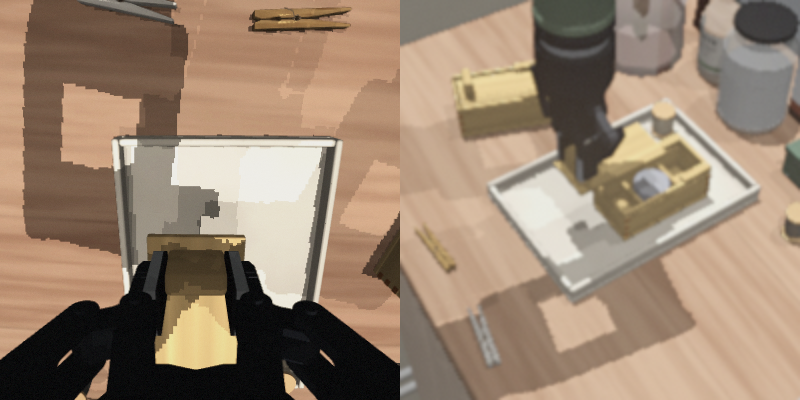

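The lid is free and level in the gripper, and the steel weight is visible in the open box. Now I'll lay the lid beside the box.

```bash
python3 - <<'E'
from h import *
at=[180,0,180+TY]; q=tray(-.082,.046)
env.line_to([*q,.135],.12,attitude=at); env.sleep(.2); env.line_to([*q,.05],.12); env.sleep(.2)
print(env.line_to([*q,.033],.02,guard=3),env.current_eef_pos(),env.current_contact_force().round(1))
env.command_gripper(.039); env.sleep(.2); env.line_to([*q,.16],.1)
env.move_pose([.42,.02,.32],at); env.sleep(.3)
snap("wrist","fin"); snap("top","fint"); s=snap("scene","fins"); print(env.current_t())
a=cv2.imread("pics/fin.png"); b=cv2.imread("pics/fins.png")
cv2.imwrite("pics/f.png",np.hstack([a[:,120:520],cv2.resize(b[130:330,230:430],(400,400))]))
E
```

```text
True [0.49117392 0.06106238 0.03622512] [-1.1  0.5  3.4]
32.625
```

View pics/f.png

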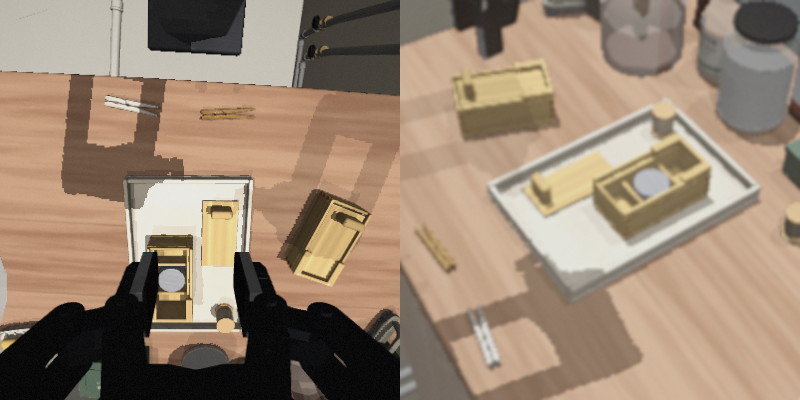

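The lid lies flat with its pull up in the tray at (220,232), beside the open box at (170,275). The reel stands at (225,318), and the left box is closed on the worktop at (328,235).

```bash
python3 -c "
from rig import env, vision
print(env.hand_in())"
```

```text
the job is handed in; nothing more can be done
None
```

The right box was the heavier (about 0.56 kg against 0.24 kg); it now stands open in the tray with its lid flat beside it, the left box is closed on the worktop, the reel is standing, and the job was handed in at about 33 s.

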